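Lock the shaker's clamp bar against a tube rack

ROBOT

A 6-joint arm with a two-finger parallel gripper is mounted at the origin on the work surface. World frame = base frame: x ahead of the robot, y to its left, z up, the work surface at z = 0. Lengths are in m, angles in rad, forces in N, time in s.
With the tool pointing down it reaches from about 0.275 to 0.85 m from the base axis. Payload 5.2 kg.
Tool frame: the origin (TCP) lies between the finger pads; the fingertips stand 8 mm ahead of it and the grasp point (between the pads) lies 11 mm behind it; z points along the fingers, y is the line along which they close (so a half turn about z gives the same grasp; the last joint's range is limited). The gripper opens to 85 mm and grips with 20 to 120 N. Pads are 22 mm wide; open, the fingers measure 114 mm over their backs; the gripper's body (76 mm by 85 mm) begins 54 mm behind the grasp point. The pads swing forward as they close: fully open they stand 13 mm farther back than shut.
Start: joints at [1.067, 0.259, 1.535, -0, 1.348, -0.203], TCP at [0.163, 0.525, 0.239] pointing down, gripper open.
Joint ranges: [-3.14, 3.14], [-0.91, 2.08], [0.19, 2.58], [-1.22, 4.36], [0.22, 2.71], [-3.12, 3.12]. Speed limits (rad/s): [2.57, 2.57, 3.14, 3.14, 3.14, 3.14].

INTERFACE

Orientations are given as a unit quaternion [x, y, z, w].
In Python, from plant import r gives the robot as it stands.
- The arm moves only by the tool servo_tool, never from a script. Its arguments are lists of equal length, an entry for each row: "rotation": the turn, a rotation vector about the tool's x, y, z in rad, a list of three; "slide": the shift along the tool's x, y, z in cm, a list of three; "claw": the opening in per cent of the stroke, from 0 (shut) to 100 (fully open). In form: {"rotation": [[wx, wy, wz], ...], "slide": [[dx, dy, dz], ...], "claw": [claw, ...]}. A call has 1 to 20 rows; each row is the pose to reach, as a shift and turn from the pose commanded when the call began, along the tool's axes at that moment; what a row does not reach only later rows make up. A row lasts 1/8 s, in which the tool goes at most 62.5 mm and 10.7 degrees, less where a joint would pass 70% of its speed; a pose out of reach is approached as far as the arm can. A call with a gripper value outside its range is refused whole. The fingers move at their own pace and stop on an object; the grip force is fixed at half the most. Time passes only in rows, so rows that repeat a pose let the fingers close. It gives the time, the measured TCP pose, the force, the opening and the grip force at its end, in the units of the state.
- r.sense(): the state, without advancing time (a new reading comes with each control period).
- r.get_image(name): name is "scene" or "top" or "wrist"; returns (picture, depth): 480x640x3 uint8, red, green, blue; 480x640 float32, m along the optical axis (not along the pixel's ray), 0 where there is no reading.
- r.camera_params(name): a dict with "fx", "fy", "cx", "cy" (pixels), "k1" (the pictures are not rectified: a ray, as slopes to the right and down, at radius r is drawn at 1 + k1 r^2 times it, then the intrinsics apply), "view" (4x4, takes a point from world to camera coordinates). Camera axes: x right, y down, z forward; pixel columns grow to the right and rows downward; lengths in m; the calibration is good to about 2 mm. A picture is of the moment at which its call begins: read the wrist's pose just before it. camera_params takes no time and is no camera call; for the wrist camera it gives the pose at the moment of the call.
- r.job_done(): hands the job in; it is judged then, once.
The state is a dict: "clock": time; "joints": joint angles; "qd": joint speeds; "joint_torque": joint torques, N m; "ee_pos": TCP position; "tcp_rot": TCP orientation; "wrist_force": force on the tool from outside, world axes, zero at the start; "moment": the same for the moment, N m; "grip_width": opening from 0.0 (shut) to 1.0 (fully open); "finger_force": force on a finger pad.
Only numpy, scipy, OpenCV 4.12 (cv2) and the standard library are available. Lean on these libraries where they do the work, as an engineer would, in place of code of your own. Each camera call takes 0.05 s, during which the arm holds its last target. There are 200 camera calls.

TASK

On the orbital shaker, pull up the red spring plunger, slide the clamp bar across so that it pushes the tube rack with the yellow caps up to the upright metal fence, and let the plunger drop fully into the last hole the bar can reach before the rack is pinched, so the rack is held in with about a centimetre of play at most. Feel for the hole: be gentle, do not drag the bar hard against a plunger that is still in a hole and do not squeeze the rack hard against the fence. Leave the rack standing upright on the tray and everything else on the bench and tray where it is.

Things in the scene. Friction and masses are not known exactly. Their poses are not given: they have to be found in the camera images.
- shaker: Orbital shaker, fixed: white base, grey tray 300 (x) x 370 (y) mm with its surface 95 mm above the bench. Origin on the bench under the tray, 5 mm to -x of the tray's centre; z up. The clamp bar slides along the shaker's y axis, closing towards +y, on a rail along the robot-side edge of the tray.
- rail: Aluminium rail along the shaker's y. Origin on its centre line at tray level, at shaker x -105, y 0 mm; axes as the shaker's. 12 mm parking notch centred at y -105. Steel strip, top 14 mm over the tray, with 8 mm square holes nominally at y -61, -41, -21, -1, 19, 39, 59 mm; the strip sits up to 4.5 mm off either way along y, so feel for the true hole.
- clamp (a joint): Slide of the black carriage (44 x 44 mm, top 40 mm above the tray) with the clamp bar, m along the shaker's +y: 0 with the plunger mid parking notch (rail y -105 mm); stops at -0.004 and 0.175. Rubs with about 1 N. It starts parked, plunger down in the notch, within 2 mm of 0.
- plunger (a joint): Lift of the spring plunger, m upward: 0 fully down in a hole, 0.014 at its upper stop. The 6 mm square flat-ended pin is clear of the strip above 0.009 and rests on the strip at 0.009 between holes. The spring pulls down with 6 N at 0, 10 N at 0.012; let go, it drops by itself when over a hole.
- knob: Red ribbed round plunger knob, 24 mm diameter, 28 mm tall, upright on top of the carriage, with the steel pin beneath it. Its origin is on the pin's axis on the tray's level when fully down; the knob's grip part spans 50 to 78 mm above the origin.
- knob_grip (a point): Point on the knob's axis to grip at, 66 mm above the tray when the plunger is fully down (16 mm above the grip part's lower edge, 26 mm above the carriage's top). It rises with the plunger.
- bar_face (a point): Centre of the clamp bar's black rubber face which meets the rack, 27 mm above the tray: 145 mm to +x and 22 mm to +y of the plunger's axis (shaker axes). The face is 150 mm long in x and 20 mm high.
- fence: Upright aluminium fence 140 (x) x 10 x 34 mm, fixed in one of three tray slots (face at shaker y 92, 112 or 132 mm). Origin at the foot of the face towards the bar, mid length; axes as the shaker's; the rack stands on its -y side. The right hole is nominally 93 mm to -y of this face: bar face then 71 mm from fence face, leaving 1.5 to 10.5 mm of play.
- rack: White tube rack with yellow-capped tubes, 130 (x) x 65 (y) x 42 mm, 56 mm with the caps, about 0.35 kg, standing loose on the tray between clamp bar and fence, with 12 to 35 mm of space to the fence and a little askew. Origin in the middle of its underside; its 65 mm side runs along the shaker's y.
- vial_red: Small glass vial with red cap, 18 mm diameter, 38 mm tall, on the tray. Bystander; origin under its centre.
- vial_blue: The same with blue cap, on the tray. Bystander.
- spare_rack: Second white rack, with red caps, 130 x 65 x 56 mm, on the bench. Bystander; origin under its centre.
- media_bottle: Glass bottle with blue cap, 72 mm diameter, 150 mm tall, on the bench. Bystander; origin under its centre.
- tip_box: Grey box of yellow pipette tips, 85 x 125 x 72 mm, on the bench. Bystander; origin under its centre.
- timer: Silver timer, 22 x 66 x 70 mm, standing on the bench. Bystander; origin under its centre.
Things that resemble listed ones, but are neither listed nor needed, are in the scene too. What is shaped like the rack but purple is not meant.

How it is judged:
By the outcome, as a careful person would: the job done as asked, in the order asked, and still so for the second after the job is handed in, with the robot touching nothing.
It also fails if it takes over 42 s, if anything falls off the work surface, if the arm or the gripper's body presses on something with over 40 N, if the wrist force passes 120 N, or if a joint passes its speed limit or range.

## Working session

There is one attempt and no reset: what is moved stays moved. The work goes in short steps, Python scripts to look and compute and a tool call to move; the robot and the scene stay as the last step left them, time stands still between calls to the robot, and variables do not carry over. Pictures are saved under pics/ and viewed, at most 10 in all, crops included, and the job is handed in when it is done.

Besides the shell and the picture viewer there is one more tool, called as name(argument=value, ...), one argument or row to a line, values as JSON. servo_tool: Moves the arm, as the interface text tells. Its arguments: {"type":"object","properties":{"rotation":{"type":"array","items":{"type":"array","items":{"type":"number"}}},"slide":{"type":"array","items":{"type":"array","items":{"type":"number"}}},"claw":{"type":"array","items":{"type":"number"}}},"required":["rotation","slide","claw"]}

```bash
mkdir -p pics; ls; python3 - <<'E'
from plant import r
import cv2,numpy as np
for n in("scene","top"):
    p,d=r.get_image(n); np.savez(f"pics/{n}.npz",p=p,d=d); cv2.imwrite(f"pics/{n}0.png",p[:,:,::-1])
    c=r.camera_params(n); print(n,{k:(np.round(v,4).tolist()) for k,v in c.items()})
s=r.sense(); print(s)
E
```

```text
pics
scene {'fx': 539.9544, 'fy': 539.9544, 'cx': 319.4144, 'cy': 240.2694, 'k1': -0.0206, 'view': [[-0.8047, 0.5935, 0.0137, 0.4746], [0.3985, 0.5572, -0.7285, -0.1429], [-0.44, -0.5808, -0.6849, 1.5358], [0.0, 0.0, 0.0, 1.0]]}
top {'fx': 506.6067, 'fy': 506.6067, 'cx': 321.2475, 'cy': 236.6461, 'k1': -0.0825, 'view': [[0.0163, -0.9999, 0.0036, -0.0139], [-0.9985, -0.0165, -0.0529, 0.6138], [0.053, -0.0028, -0.9986, 1.198], [0.0, 0.0, 0.0, 1.0]]}
{'clock': 0.1, 'joints': array([ 1.06717193e+00,  2.59320563e-01,  1.53597683e+00,  1.43184614e-06,
        1.34801300e+00, -2.02797395e-01]), 'qd': array([ 7.30925371e-04, -1.37884864e-03, -1.22458613e-03, -8.79414966e-04,
       -8.98680737e-04,  2.21744881e-05]), 'joint_torque': array([ 1.60501135e-03, -4.46972537e+01, -2.91245449e+01, -1.73770441e-04,
        6.35296397e-03, -9.00411010e-06]), 'ee_pos': array([0.16271708, 0.52489194, 0.23852939]), 'tcp_rot': array([ 1.49847081e-01,  9.88708812e-01, -8.05610793e-04, -2.97749775e-04]), 'wrist_force': array([-0.16186247,  0.17426874, -0.14886845]), 'moment': array([-0.04215057, -0.06640443,  0.00431719]), 'finger_force': 0.0, 'grip_width': 0.9989823491219165}
```

View pics/scene0.png

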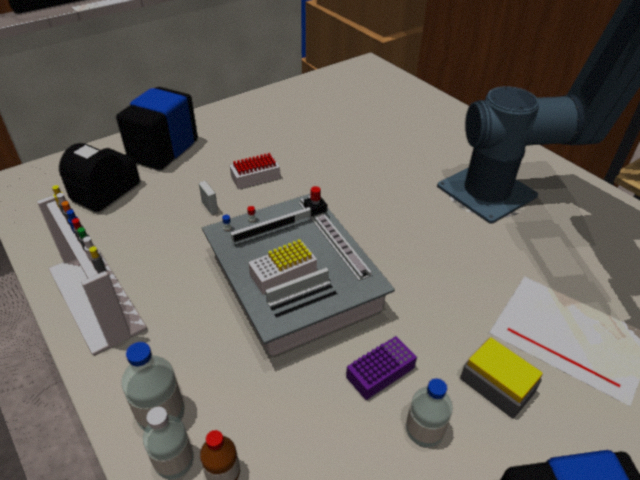

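View pics/top0.png

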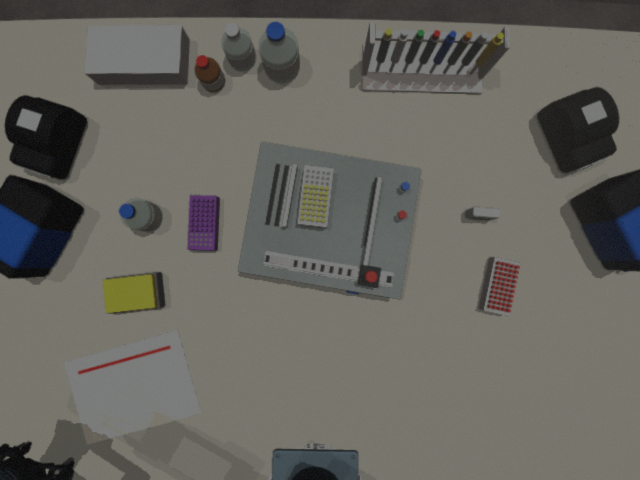

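The top view shows the shaker's tray with corners (263,143), (421,165), (404,299) and (239,275). On it are the rack with yellow caps at (316,197), the fence at (290,195), the bar at (373,222), and the red knob on its black carriage at (372,277).

Lookalikes (top view pixels):
- **Red:** knob (372,277), red vial cap (402,215), spare rack caps (502,287), amber bottle cap (203,62).
- **Rack or yellow:** purple rack (203,222), spare rack (502,287), tip box (130,293).

By the description I choose the knob at (372,277) and the rack at (316,197).

```bash
cat >h.py <<'E'
import numpy as np,cv2
def ray(c,uv):
    K=np.array([[c['fx'],0,c['cx']],[0,c['fy'],c['cy']],[0,0,1.]])
    n=cv2.undistortPoints(np.array(uv,float).reshape(-1,1,2),K,np.array([c['k1'],0,0,0.])).reshape(-1,2)
    V=np.array(c['view']);R=V[:3,:3]
    return -R.T@V[:3,3],np.c_[n,np.ones(len(n))]@R
def plane(c,uv,z):
    o,d=ray(c,uv); return o+d*((z-o[2])/d[:,2])[:,None]
def tri(ca,a,cb,b):
    o1,d1=ray(ca,a);o2,d2=ray(cb,b);d1=d1[0];d2=d2[0]
    t=np.linalg.lstsq(np.c_[d1,-d2],o2-o1,rcond=None)[0]
    p,q=o1+t[0]*d1,o2+t[1]*d2
    return (p+q)/2,np.linalg.norm(p-q)
def proj(c,P):
    V=np.array(c['view']);q=np.atleast_2d(P)@V[:3,:3].T+V[:3,3];s=q[:,:2]/q[:,2:]
    s=s*(1+c['k1']*(s**2).sum(1,keepdims=True));return s*[c['fx'],c['fy']]+[c['cx'],c['cy']]
def blobs(p,f,lo=8):
    m=f(*[p[:,:,i].astype(int) for i in range(3)]).astype(np.uint8)
    n,l,s,ce=cv2.connectedComponentsWithStats(m); 
    return [(s[i,4],ce[i].round(1).tolist()) for i in range(1,n) if s[i,4]>=lo],m
red=lambda R,G,B:(R>90)&(G<60)&(B<60)
E
python3 - <<'E'
from plant import r
from h import *
P={}
for n in("scene","top"):
    z=np.load(f"pics/{n}.npz");p=z['p'];P[n]=p
    print(n,blobs(p,red)[0]); print(blobs(p,lambda R,G,B:(R>110)&(G>100)&(B<60),30)[0][:5])
ct=r.camera_params("top")
print(plane(ct,[[263,143],[421,165],[404,299],[239,275]],.095).round(4))
print(plane(ct,[[372,277]],.173), plane(ct,[[264,259],[393,279]],.109))
z=np.load("pics/top.npz");print('trayz',[(P0:=plane(ct,[[340,200]],0.095)),z['d'][200,340]])
a=cv2.resize(P["top"][135:305,230:430],None,fx=4,fy=4,interpolation=cv2.INTER_CUBIC);cv2.imwrite("pics/topc.png",a[:,:,::-1][:600])
E
```

```text
scene [(np.int32(386), [253.2, 162.5]), (np.int32(46), [315.0, 189.6]), (np.int32(20), [65.0, 206.4]), (np.int32(27), [250.7, 208.3]), (np.int32(32), [75.0, 220.3]), (np.int32(175), [565.4, 358.0]), (np.int32(213), [213.9, 438.4])]
[(np.int32(516), [289.0, 253.2]), (np.int32(33), [92.4, 248.7]), (np.int32(2097), [505.8, 367.1])]
top [(np.int32(25), [436.6, 33.0]), (np.int32(98), [201.6, 60.6]), (np.int32(43), [402.0, 214.3]), (np.int32(9), [508.3, 264.9]), (np.int32(99), [371.1, 276.2]), (np.int32(8), [497.1, 272.2]), (np.int32(8), [506.5, 274.2]), (np.int32(8), [511.1, 275.2]), (np.int32(8), [505.5, 279.5]), (np.int32(8), [504.2, 284.2]), (np.int32(8), [508.9, 285.1]), (np.int32(8), [507.9, 290.1]), (np.int32(9), [490.1, 306.1]), (np.int32(8), [499.5, 308.5]), (np.int32(206), [123.8, 359.5])]
[(np.int32(1588), [128.3, 293.4])]
[[ 0.8206  0.1322  0.095 ]
 [ 0.7764 -0.2274  0.095 ]
 [ 0.4732 -0.1908  0.095 ]
 [ 0.5208  0.179   0.095 ]]
[[ 0.52324877 -0.11036305  0.173     ]] [[ 0.55745975  0.12217555  0.109     ]
 [ 0.51791823 -0.16359332  0.109     ]]
trayz [array([[ 0.69306208, -0.04442984,  0.095     ]]), np.float32(1.1360198)]
```

View pics/topc.png

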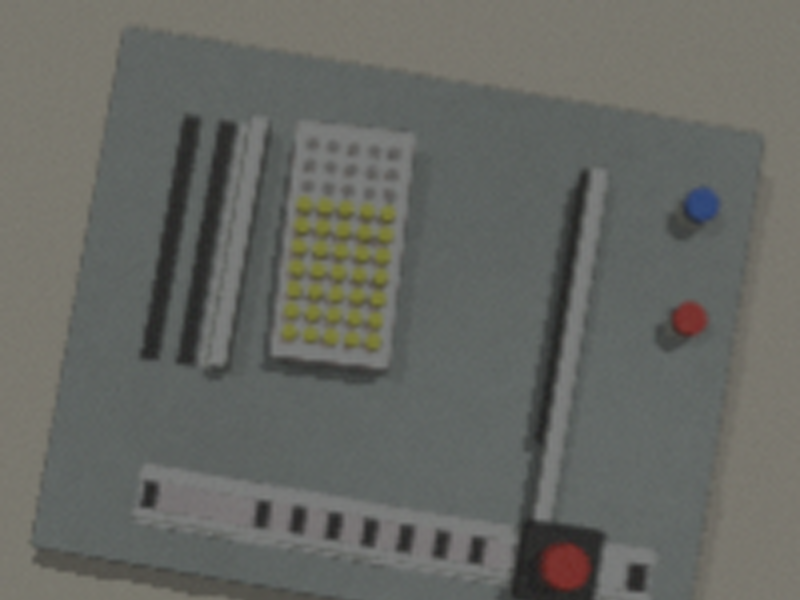

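The crop confirms the choice. The red knob sits on its black carriage at crop (565,565), and the strip holes run from crop x 262 (y 59) to 477 (y -61). The fence, at about crop x 230, stands in the slot nearest the bar, because the two free slots lie beyond it. The rack is at crop (343,245) and the vials are behind the bar. Next I'll measure these more precisely.

```bash
python3 - <<'E'
from plant import r
from h import *
ct=r.camera_params("top");cs=r.camera_params("scene")
p=np.load("pics/top.npz")['p']; q=np.load("pics/scene.npz")['p']
S=6;u=cv2.resize(p,None,fx=S,fy=S,interpolation=cv2.INTER_CUBIC);g=cv2.cvtColor(u,cv2.COLOR_RGB2GRAY)
f=lambda x:(np.array(x)+.5)/S-.5
# holes
n,l,s,ce=cv2.connectedComponentsWithStats((g<75).astype(np.uint8))
H=[f(ce[i]) for i in range(1,n) if 150<s[i,4]<1200 and 255<f(ce[i])[1]<285 and 260<f(ce[i])[0]<395]
H=np.array(sorted(H,key=lambda a:a[0]));W=plane(ct,H,.109);print(np.c_[H,W[:,:2]].round(4))
h7=W[1:8] if len(W)>=8 else W
k=np.arange(len(h7));A=np.polyfit(k,h7[:,0],1);B=np.polyfit(k,h7[:,1],1);yaw=np.arctan2(A[0],B[0]) ;print('pitch',np.hypot(A[0],B[0]),'yaw deg',np.degrees(np.arctan2(-(-A[0]),-(-B[0]))),np.degrees(np.arctan(A[0]/B[0])))
# tray
hsv=cv2.cvtColor(u,cv2.COLOR_RGB2HSV)
print('tray px',p[230,340],'bench',p[350,340])
m=((u[:,:,0].astype(int)-u[:,:,2])<5).astype(np.uint8);m[:,:235*S]=0;m[:,425*S:]=0;m[:140*S]=0;m[305*S:]=0
m=cv2.morphologyEx(m,cv2.MORPH_OPEN,np.ones((31,31)))
c=max(cv2.findContours(m,0,2)[0],key=cv2.contourArea);
Wc=plane(ct,f(c.reshape(-1,2)),.095)[:,:2].astype(np.float32);print('rect',cv2.minAreaRect(Wc),cv2.boxPoints(cv2.minAreaRect(Wc)))
# knob, fence & rack
kt=blobs(p,red)[0];a=[b for b in kt if abs(b[1][0]-371)<3 and abs(b[1][1]-276)<3][0][1]
print('knob top',plane(ct,[a],.173), 'depth', np.load("pics/top.npz")['d'][276,371])
b=(u.min(2)>125).astype(np.uint8)
for cc in cv2.findContours(b,0,2)[0]:
    if cv2.contourArea(cc)>1500:
        R=cv2.minAreaRect(cc);ctr=f(R[0])
        if 260<ctr[0]<395 and 150<ctr[1]<285:
            print('white',ctr,[f(x).round(1).tolist() for x in cv2.boxPoints(R)])
E
```

```text
[[ 2.669843e+02  2.582221e+02  5.593000e-01  1.156000e-01]
 [ 2.951329e+02  2.631200e+02  5.495000e-01  5.320000e-02]
 [ 3.040496e+02  2.645545e+02  5.467000e-01  3.340000e-02]
 [ 3.129952e+02  2.660685e+02  5.437000e-01  1.360000e-02]
 [ 3.219392e+02  2.677253e+02  5.404000e-01 -6.200000e-03]
 [ 3.308923e+02  2.692018e+02  5.374000e-01 -2.600000e-02]
 [ 3.398252e+02  2.707114e+02  5.344000e-01 -4.570000e-02]
 [ 3.487354e+02  2.721465e+02  5.316000e-01 -6.550000e-02]
 [ 3.887112e+02  2.790295e+02  5.177000e-01 -1.541000e-01]]
pitch 0.020011983165587038 yaw deg -171.2992700898404 8.700729910159595
tray px [ 95 102  99] bench [121 118 110]
rect ((0.6454045176506042, -0.02152828872203827), (0.37031733989715576, 0.30738794803619385), 81.24169158935547) [[ 0.4653092  -0.18112542]
 [ 0.7691128  -0.22793037]
 [ 0.82549983  0.13806884]
 [ 0.5216962   0.18487379]]
knob top [[ 0.52488321 -0.10846533  0.173     ]] depth 1.0516526
```

```bash
cat >>h.py <<'E'
EY=np.array([np.sin(.1520),np.cos(.1520),0]);EX=np.array([EY[1],-EY[0],0]);O=np.array([.6441,-.0213,0])
def sh(P): # world -> shaker coordinates, mm
    d=np.atleast_2d(P)-O; return np.c_[d@EX,d@EY,d[:,2]]*1e3
def wo(P): P=np.atleast_2d(P)/1e3; return O+P[:,:1]*EX+P[:,1:2]*EY+P[:,2:]*[0,0,1]
def rel(s,T): # target TCP pos -> slide cm in tool axes now
    from scipy.spatial.transform import Rotation as Ro
    return Ro.from_quat(s['tcp_rot']).inv().apply(np.array(T)-s['ee_pos'])*100
def yawerr(s):
    from scipy.spatial.transform import Rotation as Ro
    R=Ro.from_quat(s['tcp_rot']).as_matrix(); ty=R[:,1]; return R.T@np.cross(ty,EY),R.T@np.cross(R[:,2],[0,0,-1])
E
python3 - <<'E'
from plant import r
from h import *
ct=r.camera_params("top");cs=r.camera_params("scene");s=r.sense()
c=lambda P:((proj(ct,P)-[230,135])*4).round(0).tolist()
for y in(92,112,132):print(y,'face top edge',c(wo([[-60,y,129],[70,y,129]])),'face foot',c(wo([[-60,y,95],[70,y,95]])))
print('knob',tri(ct,[[371.1,276.2]],cs,[[315.0,189.6]]),sh([.5249,-.1085,.173]))
T=[.5249,-.1085,.24];print(rel(s,T),yawerr(s))
f=lambda x:np.array(x)/4+[230,135]
print('rack top corners',sh(plane(ct,f([[298,122],[415,135],[389,368],[270,356]]),.137)).round(1).tolist())
E
```

```text
92 face top edge [[213.0, 421.0], [254.0, 187.0]] face foot [[218.0, 424.0], [257.0, 197.0]]
112 face top edge [[177.0, 415.0], [218.0, 181.0]] face foot [[183.0, 418.0], [222.0, 191.0]]
132 face top edge [[141.0, 409.0], [182.0, 175.0]] face foot [[148.0, 412.0], [188.0, 185.0]]
knob (array([ 0.52486847, -0.10894299,  0.16895807]), np.float64(0.00020470969372052142)) [[-104.62223009 -104.24331619  173.        ]]
[-53.35981631 -49.76306994  -0.08188041] (array([-1.61216363e-03, -1.45346129e-21, -1.48278801e-01]), array([-1.68226285e-03, -3.47338801e-04, -9.21528876e-24]))
rack top corners [[108.0, 74.1, 137.0], [111.7, 10.1, 137.0], [-16.1, 2.8, 137.0], [-20.5, 67.3, 137.0]]
```

servo_tool(
  rotation=[
    [0, 0, -0.148],
    [0, 0, -0.148],
    [0, 0, -0.148],
    [0, 0, -0.148],
    [0, 0, -0.148],
    [0, 0, -0.148],
    [0, 0, -0.148],
    [0, 0, -0.148],
    [0, 0, -0.148],
    [0, 0, -0.148],
    [0, 0, -0.148],
    [0, 0, -0.148],
    [0, 0, -0.148],
    [0, 0, -0.148],
    [0, 0, -0.148],
    [0, 0, -0.148],
  ],
  slide=[
    [-2, -2, 0],
    [-6, -5.5, 0],
    [-10, -9.5, 0],
    [-14.5, -13.5, 0],
    [-19, -17.5, 0],
    [-23, -21.5, 0],
    [-27.5, -25.5, 0],
    [-32, -30, 0],
    [-36, -34, 0],
    [-40.5, -38, 0],
    [-45, -42, 0],
    [-49, -46, 0],
    [-52, -48.5, 0],
    [-53.4, -49.8, 0],
    [-53.4, -49.8, 0],
    [-53.4, -49.8, 0],
  ],
  claw=[100, 100, 100, 100, 100, 100, 100, 100, 100, 100, 90, 80, 70, 70, 70, 70],
)

```text
clock: 2.1
ee_pos: [0.5246, -0.1071, 0.2392]
tcp_rot: [0.076, 0.997, 0.0, -0.0]
wrist_force: [-0.1, 0.4, 0.0]
grip_width: 0.698
finger_force: 0.0
```

```bash
python3 - <<'E'
from plant import r
from h import *
s=r.sense();cw=r.camera_params("wrist");p,d=r.get_image("wrist");np.savez("pics/w.npz",p=p,d=d);cv2.imwrite("pics/w0.png",p[:,:,::-1])
cw=r.camera_params("wrist")
for a,b in blobs(p,red,60)[0]: print(a,b,plane(cw,[b],.173).round(4),sh(plane(cw,[b],.173)).round(1),d[int(b[1]),int(b[0])])
print('proj knob top',proj(cw,[.5249,-.1085,.173])); print(s['ee_pos'],sh(s['ee_pos']),yawerr(s))
E
```

```text
64 [4.0, 193.8] [[ 0.4551 -0.2886  0.173 ]] [[-146.3 -292.9  173. ]] 0.31769183
69 [6.5, 205.8] [[ 0.4624 -0.2902  0.173 ]] [[-138.9 -293.3  173. ]] 0.32246873
64 [8.9, 217.5] [[ 0.4696 -0.2917  0.173 ]] [[-131.6 -293.7  173. ]] 0.32447848
63 [11.3, 228.9] [[ 0.4767 -0.2932  0.173 ]] [[-124.3 -294.1  173. ]] 0.32921666
943 [313.0, 259.3] [[ 0.5251 -0.11    0.173 ]] [[-104.2 -105.7  173. ]] 0.21431029
60 [16.1, 251.1] [[ 0.4911 -0.2962  0.173 ]] [[-109.6 -294.9  173. ]] 0.33440512
209 [258.3, 396.2] [[ 0.624 -0.166  0.173]] [[   2.  -146.1  173. ]] 0.29195836
proj knob top [[315.28922119 258.72902046]]
[ 0.52460909 -0.10706941  0.23920247] [[-105.12640103 -102.87326569  239.20247214]] (array([7.10690701e-04, 7.57676334e-21, 2.04595696e-04]), array([ 7.10901119e-04, -1.03023013e-03, -3.80895662e-23]))
```

View pics/w0.png

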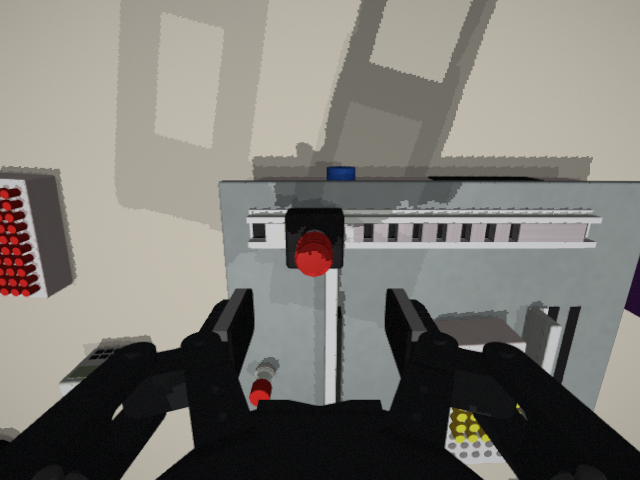

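The wrist view shows the knob at (313,260) between the finger planes (240,330) and (400,330), with the holes to its right. I'll descend now.

servo_tool(
  rotation=[
    [0, 0, 0],
    [0, 0, 0],
    [0, 0, 0],
    [0, 0, 0],
    [0, 0, 0],
    [0, 0, 0],
  ],
  slide=[
    [0, -0.08, 2],
    [0, -0.08, 4],
    [0, -0.08, 6],
    [0, -0.08, 8],
    [0, -0.08, 8.8],
    [0, -0.08, 8.8],
  ],
  claw=[70, 70, 65, 60, 55, 55],
)

```text
clock: 2.9
ee_pos: [0.525, -0.1085, 0.1514]
tcp_rot: [0.076, 0.997, 0.0, -0.0]
wrist_force: [0.5, 0.5, 1.2]
grip_width: 0.547
finger_force: 0.0
```

```bash
python3 - <<'E'
from plant import r
from h import *
s=r.sense();print(s['ee_pos'],sh(s['ee_pos']),s['wrist_force'],s['grip_width'])
p,d=r.get_image("wrist");cv2.imwrite("pics/w1.png",p[:,:,::-1]);cw=r.camera_params("wrist")
for a,b in blobs(p,red,300)[0]: print(a,b,[sh(plane(cw,[b],z)).round(1) for z in(.173,.16)])
E
```

```text
[ 0.5249579  -0.10852292  0.15136564] [[-104.56152665 -104.25720879  151.36564188]] [0.53399933 0.47152952 1.19737864] 0.5468272645385263
2861 [313.6, 330.8] [array([[-106.3, -105.8,  173. ]]), array([[ -98.1, -106. ,  160. ]])]
```

View pics/w1.png

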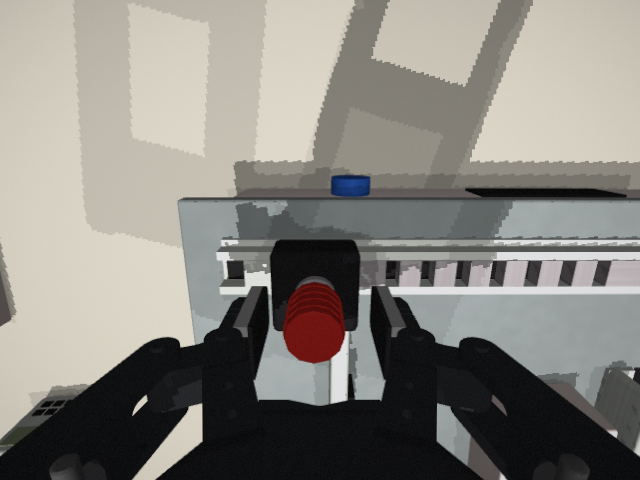

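The knob sits at (314,331) and the pads' middle is near column 319, so I'll shift about 1.5 mm towards -y and close.

servo_tool(
  rotation=[
    [0, 0, 0],
    [0, 0, 0],
    [0, 0, 0],
    [0, 0, 0],
    [0, 0, 0],
    [0, 0, 0],
    [0, 0, 0],
  ],
  slide=[
    [0, -0.15, 0.1],
    [0, -0.15, 0.1],
    [0, -0.15, 0.1],
    [0, -0.15, 0.1],
    [0, -0.15, 0.1],
    [0, -0.15, 0.1],
    [0, -0.15, 0.1],
  ],
  claw=[45, 40, 36, 33, 30, 28, 26],
)

```text
clock: 3.82
ee_pos: [0.5251, -0.1107, 0.1504]
tcp_rot: [0.076, 0.997, 0.0, 0.0]
wrist_force: [-0.2, 0.7, 1.7]
grip_width: 0.267
finger_force: 35.5
```

```bash
python3 - <<'E'
from plant import r
from h import *
s=r.sense();print(s['ee_pos'],sh(s['ee_pos']),s['wrist_force']@np.c_[EX,EY,[0,0,1]],s['grip_width'],s['finger_force'])
E
```

```text
[ 0.52509797 -0.11074087  0.15044004] [[-104.08723942 -106.42836858  150.44004352]] [-0.2776794   0.69443787  1.73310342] 0.2673668584265978 35.513495206832886
```

servo_tool(
  rotation=[
    [0, 0, 0],
    [0, 0, 0],
    [0, 0, 0],
    [0, 0, 0],
    [0, 0, 0],
  ],
  slide=[
    [0, 0, 0],
    [0, 0, -0.4],
    [0, 0, -0.8],
    [0, 0, -1.2],
    [0, 0, -1.2],
  ],
  claw=[15, 15, 15, 15, 15],
)

```text
clock: 4.45
ee_pos: [0.5249, -0.1107, 0.1621]
tcp_rot: [0.076, 0.997, 0.0, -0.0]
wrist_force: [2.5, -0.2, -10.7]
grip_width: 0.263
finger_force: 59.1
```

```bash
cat >s.py <<'E'
from plant import r
from h import *
s=r.sense();print(s['clock'],sh(s['ee_pos']).round(2),(s['wrist_force']@np.c_[EX,EY,[0,0,1]]).round(2),s['grip_width'],s['finger_force'],yawerr(s)[0][2])
E
python3 s.py
```

```text
4.45 [[-104.24 -106.42  162.06]] [  2.48   0.2  -10.67] 0.2627600406827695 59.10039782524109 -0.0007810209079549817
```

servo_tool(
  rotation=[
    [0, 0, 0],
    [0, 0, 0],
    [0, 0, 0],
    [0, 0, 0],
    [0, 0, 0],
    [0, 0, 0],
    [0, 0, 0],
    [0, 0, 0],
    [0, 0, 0],
    [0, 0, 0],
    [0, 0, 0],
    [0, 0, 0],
    [0, 0, 0],
    [0, 0, 0],
    [0, 0, 0],
    [0, 0, 0],
  ],
  slide=[
    [0, 0.2, 0],
    [0, 0.6, 0],
    [0, 1.2, 0],
    [0, 1.8, 0],
    [0, 2.4, 0],
    [0, 3.0, 0],
    [0, 3.6, 0],
    [0, 4.2, 0],
    [0, 4.8, 0],
    [0, 5.4, 0],
    [0, 6.0, 0],
    [0, 6.6, 0],
    [0, 7.2, 0],
    [0, 7.8, 0],
    [0, 8.2, 0],
    [0, 8.4, 0],
  ],
  claw=[15, 15, 15, 15, 15, 15, 15, 15, 15, 15, 15, 15, 15, 15, 15, 15],
)

```text
clock: 6.45
ee_pos: [0.5378, -0.0275, 0.1623]
tcp_rot: [0.076, 0.997, 0.0, -0.0]
wrist_force: [1.2, -0.4, -10.3]
grip_width: 0.26
finger_force: 59.1
```

```bash
python3 s.py
```

```text
6.45 [[-104.17  -22.19  162.26]] [  1.29  -0.21 -10.34] 0.259982560051893 59.138644337654114 -0.0005234732890013796
```

servo_tool(
  rotation=[
    [0, 0, 0],
    [0, 0, 0],
    [0, 0, 0],
    [0, 0, 0],
    [0, 0, 0],
    [0, 0, 0],
    [0, 0, 0],
    [0, 0, 0],
  ],
  slide=[
    [0, 0.2, 0],
    [0, 0.4, 0],
    [0, 0.6, 0],
    [0, 0.8, 0],
    [0, 1.0, 0],
    [0, 1.2, 0],
    [0, 1.4, 0],
    [0, 1.4, 0],
  ],
  claw=[15, 15, 15, 15, 15, 15, 15, 15],
)

```text
clock: 7.45
ee_pos: [0.5399, -0.0137, 0.1623]
tcp_rot: [0.076, 0.997, 0.0, -0.0]
wrist_force: [-0.1, -2.7, -10.6]
grip_width: 0.266
finger_force: 59.1
```

```bash
python3 s.py; python3 - <<'E'
from plant import r
from h import *
p,d=r.get_image("top");ct=r.camera_params("top")
c=p[135:305,230:430];cv2.imwrite("pics/t2.png",cv2.resize(c,None,fx=3.5,fy=3.5,interpolation=cv2.INTER_CUBIC)[:,:,::-1])
E
```

```text
7.45 [[-104.15   -8.31  162.28]] [  0.33  -2.69 -10.61] 0.26587955144854764 59.14251923561096 -0.0007111753131772479
```

View pics/t2.png

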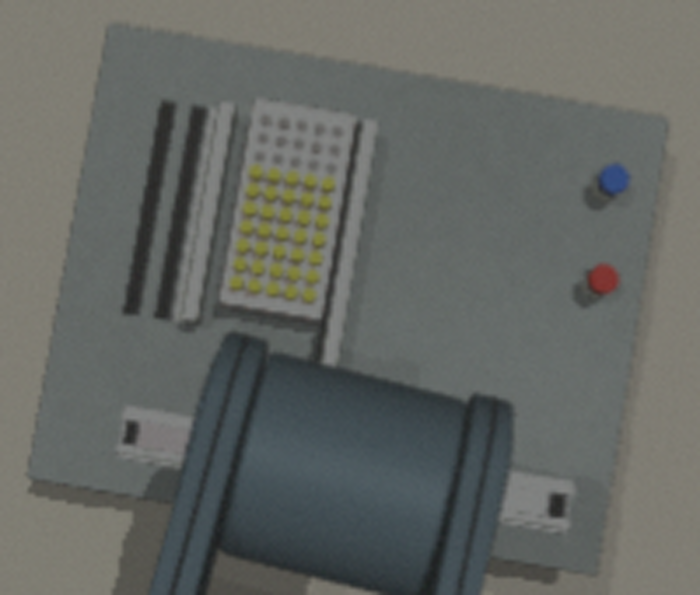

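The rack is now flush on the bar (crop 335,230) with about 11 mm left to the fence at (205,210), and the vials haven't moved. Next I'll lower the pin lightly onto the strip to feel for the hole.

servo_tool(
  rotation=[
    [0, 0, 0],
    [0, 0, 0],
    [0, 0, 0],
    [0, 0, 0],
  ],
  slide=[
    [0, 0, 0.15],
    [0, 0, 0.25],
    [0, 0, 0.3],
    [0, 0, 0.3],
  ],
  claw=[15, 15, 15, 15],
)

```text
clock: 8.0
ee_pos: [0.54, -0.0138, 0.1596]
tcp_rot: [0.076, 0.997, 0.0, 0.0]
wrist_force: [-1.2, -0.8, -6.2]
grip_width: 0.266
finger_force: 59.4
```

```bash
python3 s.py
```

```text
8.0 [[-104.07   -8.34  159.56]] [-1.05 -0.99 -6.21] 0.26584411388242735 59.38202440738678 -0.0007509011503620941
```

servo_tool(
  rotation=[
    [0, 0, 0],
    [0, 0, 0],
    [0, 0, 0],
    [0, 0, 0],
  ],
  slide=[
    [0, 0.1, 0],
    [0, 0.2, 0],
    [0, 0.3, 0],
    [0, 0.3, 0],
  ],
  claw=[15, 15, 15, 15],
)

```text
clock: 8.5
ee_pos: [0.5402, -0.0119, 0.1595]
tcp_rot: [0.076, 0.997, -0.001, -0.0]
wrist_force: [-2.4, -5.5, -6.1]
grip_width: 0.262
finger_force: 59.5
```

```bash
python3 s.py
```

```text
8.5 [[-104.09   -6.41  159.52]] [-1.55 -5.75 -6.07] 0.26186548988679753 59.4927442073822 -0.0007536843146243334
```

servo_tool(
  rotation=[
    [0, 0, 0],
    [0, 0, 0],
    [0, 0, 0],
  ],
  slide=[
    [0, 0.05, 0],
    [0, 0.1, 0],
    [0, 0.1, 0],
  ],
  claw=[15, 15, 15],
)

```text
clock: 8.88
ee_pos: [0.5404, -0.011, 0.1595]
tcp_rot: [0.076, 0.997, -0.001, -0.0]
wrist_force: [-2.5, -6.3, -6.2]
grip_width: 0.262
finger_force: 59.5
```

```bash
python3 s.py
```

```text
8.875 [[-104.06   -5.49  159.47]] [-1.57 -6.58 -6.2 ] 0.2615473987310747 59.49038028717041 -0.0008286864132676877
```

servo_tool(
  rotation=[
    [0, 0, 0],
    [0, 0, 0],
    [0, 0, 0],
  ],
  slide=[
    [0, 0.05, 0],
    [0, 0.1, 0],
    [0, 0.1, 0],
  ],
  claw=[15, 15, 15],
)

```text
clock: 9.25
ee_pos: [0.5405, -0.0098, 0.1594]
tcp_rot: [0.076, 0.997, -0.001, -0.0]
wrist_force: [-2.1, -5.8, -7.5]
grip_width: 0.26
finger_force: 59.5
```

```bash
python3 s.py
```

```text
9.25 [[-104.1    -4.33  159.36]] [-1.15 -6.08 -7.46] 0.25967983537999356 59.478996992111206 -0.0007781857111637645
```

servo_tool(
  rotation=[
    [0, 0, 0],
    [0, 0, 0],
    [0, 0, 0],
  ],
  slide=[
    [0, 0.05, 0],
    [0, 0.07, 0],
    [0, 0.07, 0],
  ],
  claw=[15, 15, 15],
)

```text
clock: 9.62
ee_pos: [0.5407, -0.0086, 0.1591]
tcp_rot: [0.076, 0.997, -0.0, -0.0]
wrist_force: [-1.6, -4.1, -9.5]
grip_width: 0.265
finger_force: 59.5
```

```bash
python3 s.py
```

```text
9.625 [[-104.1    -3.09  159.14]] [-0.95 -4.34 -9.5 ] 0.264681926770768 59.46920692920685 -0.0008489113979898307
```

The force jumped to -9.5 N, so the pin is over the hole. I'll lower it a little to confirm.

servo_tool(
  rotation=[
    [0, 0, 0],
    [0, 0, 0],
    [0, 0, 0],
    [0, 0, 0],
  ],
  slide=[
    [0, 0.02, 0.1],
    [0, 0.02, 0.2],
    [0, 0.02, 0.3],
    [0, 0.02, 0.3],
  ],
  claw=[15, 15, 15, 15],
)

```text
clock: 10.12
ee_pos: [0.5408, -0.0082, 0.1562]
tcp_rot: [0.076, 0.997, -0.0, -0.0]
wrist_force: [-1.5, -5.0, -7.7]
grip_width: 0.262
finger_force: 59.4
```

```bash
python3 s.py
```

```text
10.125 [[-104.1    -2.67  156.24]] [-0.73 -5.14 -7.69] 0.26232571576560765 59.42468762397766 -0.0007169294433966313
```

servo_tool(
  rotation=[
    [0, 0, 0],
    [0, 0, 0],
    [0, 0, 0],
    [0, 0, 0],
    [0, 0, 0],
  ],
  slide=[
    [0, -0.03, 0.15],
    [0, -0.03, 0.3],
    [0, -0.03, 0.45],
    [0, -0.03, 0.57],
    [0, -0.03, 0.57],
  ],
  claw=[15, 15, 15, 15, 15],
)

```text
clock: 10.75
ee_pos: [0.5408, -0.0082, 0.1507]
tcp_rot: [0.076, 0.997, 0.0, 0.0]
wrist_force: [-3.1, -2.3, -7.6]
grip_width: 0.259
finger_force: 59.9
```

```bash
python3 s.py
```

```text
10.75 [[-104.07   -2.73  150.69]] [-2.68 -2.77 -7.62] 0.25874089640363573 59.897217750549316 -0.0008285930782130725
```

servo_tool(
  rotation=[
    [0, 0, 0],
    [0, 0, 0],
    [0, 0, 0],
    [0, 0, 0],
    [0, 0, 0],
    [0, 0, 0],
  ],
  slide=[
    [0, 0, 0.03],
    [0, 0, 0.03],
    [0, 0, 0.03],
    [0, 0, 0.03],
    [0, 0, 0.03],
    [0, 0, 0.03],
  ],
  claw=[26, 30, 35, 42, 50, 55],
)

```text
clock: 11.5
ee_pos: [0.5409, -0.0084, 0.1504]
tcp_rot: [0.076, 0.997, 0.0, 0.0]
wrist_force: [-0.7, 0.0, 0.9]
grip_width: 0.549
finger_force: 0.0
```

```bash
python3 s.py; python3 - <<'E'
from plant import r
from h import *
p,d=r.get_image("wrist");cw=r.camera_params("wrist")
for a,b in blobs(p,red,300)[0]: print(a,b)
cv2.imwrite("pics/w2.png",p[:,:,::-1])
E
```

```text
11.5 [[-103.94   -2.86  150.4 ]] [-0.7  -0.08  0.92] 0.5492581703363977 0.0 -0.0007742833892427694
3032 [319.0, 329.6]
```

View pics/w2.png

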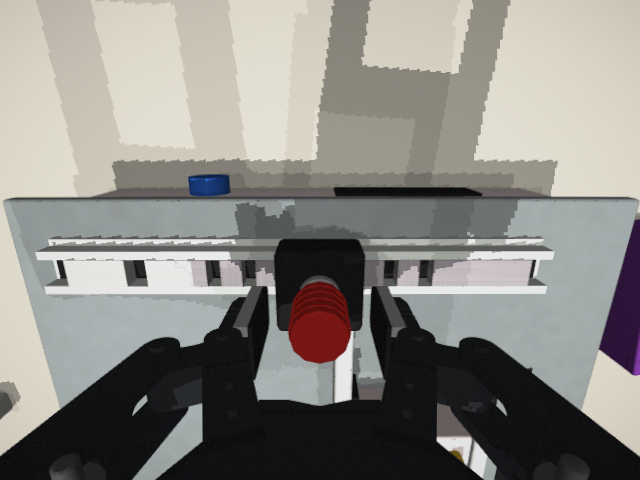

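The knob is centred at (319,330) and sits as low as at the start. Left of the carriage are the notch (137) and the holes -61 (213) and -41 (250), and right of it 39 (390) and 59 (427), so the pin is in the -1 hole. I'll back off upwards and verify.

servo_tool(
  rotation=[
    [0, 0, 0],
    [0, 0, 0],
    [0, 0, 0],
    [0, 0, 0],
    [0, 0, 0],
    [0, 0, 0],
    [0, 0, 0],
    [0, 0, 0],
    [0, 0, 0],
    [0, 0, 0],
    [0, 0, 0],
    [0, 0, 0],
  ],
  slide=[
    [0, 0, -0.5],
    [0, 0, -2],
    [0, 0, -4],
    [0, 0, -6],
    [0, 0, -8],
    [0, 0, -10],
    [3, 0, -12],
    [7, 0, -13],
    [11, 0, -13],
    [15, 0, -13],
    [17, 0, -13],
    [17, 0, -13],
  ],
  claw=[60, 65, 65, 65, 65, 65, 65, 65, 65, 65, 65, 65],
)

```text
clock: 13.05
ee_pos: [0.3721, 0.0177, 0.2816]
tcp_rot: [0.076, 0.997, -0.0, 0.001]
wrist_force: [0.8, -0.1, -0.3]
grip_width: 0.649
finger_force: 0.0
```

```bash
python3 s.py; python3 - <<'E'
from plant import r
from h import *
p,d=r.get_image("top");ct=r.camera_params("top");cs=r.camera_params("scene");q,_=r.get_image("scene")
kt=[b for a,b in blobs(p,red,20)[0] if 280<b[0]<420 and 200<b[1]<300];ks=[b for a,b in blobs(q,red,15)[0] if 230<b[0]<420 and 180<b[1]<300];print(kt,ks)
for b in kt: print(sh(plane(ct,[b],.173)).round(1))
for b in ks:
    for t in kt:
        P,e=tri(ct,[t],cs,[b]); 
        if e<.004: print('tri',sh(P).round(1),e.round(4))
a=cv2.resize(p[135:305,230:430],None,fx=3.5,fy=3.5,interpolation=cv2.INTER_CUBIC);b=cv2.resize(q[180:360,190:400],None,fx=2,fy=2,interpolation=cv2.INTER_CUBIC)
cv2.imwrite("pics/t3.png",a[:,:,::-1])
E
```

```text
13.05 [[-274.72   -2.66  281.63]] [ 0.84  0.04 -0.28] 0.6494842950389984 0.0 -0.0007677337222286328
[[401.9, 214.6], [322.1, 268.0]] [[250.6, 208.8], [336.4, 215.8]]
[[  33.3 -147.1  173. ]]
[[-104.9   -0.8  173. ]]
tri [[  39.  -153.7  128.4]] 0.0005
tri [[-104.4   -1.1  168.4]] 0.0011
```

View pics/t3.png

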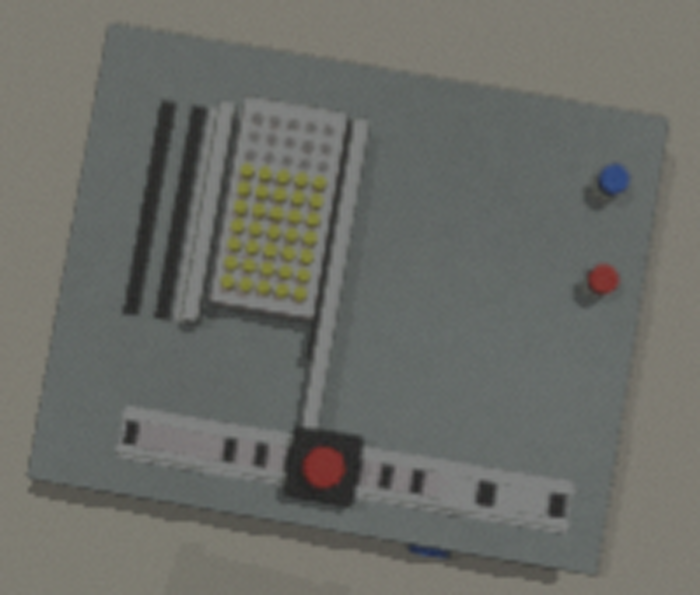

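The final view shows the knob at crop (323,467) in the -1 hole. Triangulation puts it at the same height as when it was fully down at the start. The rack stands upright between the bar and the fence (205,210), and both vials are where they were. I'll hand the job in.

```bash
python3 -c "
from plant import r
print(r.job_done())"
```

```text
the job is handed in; nothing more can be done
None
```

The clamp bar has pushed the yellow-capped rack up towards the fence, the plunger is fully down in the -1 mm hole (the last one before pinching, about 6 mm nominal play), and the job was handed in at about 13 s of the 42 s.

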